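# Sort the samples at a laboratory bench

## Robot

A 6-joint arm with a two-finger parallel gripper is mounted at the origin on the work surface. World frame = base frame: x ahead of the robot, y to its left, z up, the work surface at z = 0. Lengths are in m, angles in rad, forces in N, time in s.
With the tool pointing down it reaches from about 0.275 to 0.75 m from the base axis. Payload 10.2 kg.
Tool frame: the origin (TCP) lies on the centre line of the jaws, within the pads' length; the fingertips stand 19 mm ahead of it and the grasp point (between the pads) is the TCP; y points along the fingers, x is the direction in which the jaws open and shut, and the axes are right-handed (so a half turn about y gives the same grasp; the last joint's range is limited). The gripper opens to 85 mm and grips with 20 to 120 N. Pads are 22 mm wide; open, the fingers measure 114 mm over their backs; the gripper's body (76 mm by 85 mm) begins 54 mm behind the grasp point. The pads swing forward as they close: fully open they stand 13 mm farther back than shut.
Start: joints at [-1.562, 0.313, 1.498, -0, 1.331, -0.223], TCP at [0.121, -0.511, 0.25] pointing down, gripper open.
Joint ranges: [-2.94, 2.94], [-0.97, 2.17], [0.19, 2.56], [-1.23, 4.37], [0.02, 3.11], [-2.88, 2.88]. Speed limits (rad/s): [2.39, 2.39, 3.01, 3.14, 3.14, 3.14].

## Interface

Orientations are given as [roll, pitch, yaw] about the fixed x, y, z axes, in that order (R = Rz(yaw) Ry(pitch) Rx(roll)).
In Python, from plant import observe, cams, ticket gives the robot as it stands.
- The arm moves only by the shell command python3 -m handwheel 'ROWS' [FORCE]. ROWS is JSON, a list of rows, each an object with "xyz": the shift along the world's x, y, z in cm, a list of three; "twist": the turn, a rotation vector about the world's x, y, z in degrees, a list of three; "hand": the finger opening in cm, from 0 to 8.54. In form: [{"xyz": [dx, dy, dz], "twist": [ax, ay, az], "hand": hand}, ...]. A call has 1 to 12 rows; each row shifts and turns the commanded pose from where the row before left it; what a row does not reach is not made up. A row lasts 1/8 s, in which the tool goes at most 62.5 mm and 10.7 degrees, less where a joint would pass 70% of its speed; a pose out of reach is approached as far as the arm can. A call with a gripper value outside its range is refused whole. The fingers move at their own pace and stop on an object; FORCE is the grip in N (left out, the last holds). Time passes only in rows, so rows that do not move let the fingers close. It gives the time, the measured TCP pose, the force and the opening at its end, in the units of the state.
- observe(): the state, without advancing time (a new reading comes with each control period).
- cams.read_camera(name): name is "scene" or "side" or "wrist"; returns a dict with "image" (480x640x3 uint8, blue, green, red), "depth" (480x640 float32, m along the optical axis (not along the pixel's ray), 0 where there is no reading), "vfov" (degrees; the focal length in pixels is half the picture's height over the tangent of half this angle, whatever the lens; pixels are square), "cx", "cy" (the principal point, pixels), "cam_to_world" (4x4, takes a point from camera to world coordinates). Camera axes: x right, y down, z forward; pixel columns grow to the right and rows downward; lengths in m; the calibration is good to about 2 mm. A picture is of the moment at which its call begins.
- ticket.close_job(): hands the job in, once; it reports no verdict.
The state is a dict: "t": time; "joint_positions": joint angles; "qd": joint speeds; "tau": joint torques, N m; "position": TCP position; "eef_rot": TCP orientation; "wrist_force": force on the tool from outside, world axes, zero at the start; "ft_torque": the same for the moment, N m; "finger_gap": finger opening in m.
Only numpy, scipy, OpenCV 4.12 (cv2) and the standard library are available. Lean on these libraries where they do the work, as an engineer would, in place of code of your own. Each camera call takes 0.05 s, during which the arm holds its last target. There are 200 camera calls.

## Task

Sort the five containers on the bench by cap colour: the two blue-capped tubes into the blue rack and the two red-lidded pots into the red tray, one to a bay, and the brown bottle with the yellow cap into the yellow tray. Each must end standing upright on the floor of its bay, let go and at rest. Never tip any of them over, and do not disturb the glass beaker or the box of pipette tips.

Things in the scene. Friction and masses are not known exactly. Their poses are not given: they have to be found in the camera images.
- tube_a_center (a point): small sample tube standing upright: clear barrel 28 mm in diameter with pale contents, BLUE screw cap of the same diameter, 18 mm high, 86 mm tall in all, flat foot, 30 to 65 g. This point is its centre, on its axis, 43 mm above its foot; z is up along the axis. There are two, alike and interchangeable
- tube_b_center (a point): small sample tube standing upright: clear barrel 28 mm in diameter with pale contents, BLUE screw cap of the same diameter, 18 mm high, 86 mm tall in all, flat foot, 30 to 65 g. This point is its centre, on its axis, 43 mm above its foot; z is up along the axis. There are two, alike and interchangeable
- pot_a_center (a point): specimen pot standing upright: white body 44 mm in diameter, RED lid of the same diameter, 14 mm high, 70 mm tall in all, flat foot, 40 to 85 g. This point is its centre, on its axis, 35 mm above its foot; z is up along the axis. There are two, alike and interchangeable
- pot_b_center (a point): specimen pot standing upright: white body 44 mm in diameter, RED lid of the same diameter, 14 mm high, 70 mm tall in all, flat foot, 40 to 85 g. This point is its centre, on its axis, 35 mm above its foot; z is up along the axis. There are two, alike and interchangeable
- bottle_center (a point): brown reagent bottle standing upright: body 46 mm in diameter up to 58 mm above its foot, then a shoulder and a YELLOW cap 30 mm in diameter; 85 mm tall in all, flat foot, 75 to 155 g. This point is its centre, on its axis, 42.5 mm above its foot; z is up along the axis
- blue_rack: BLUE open-topped rack fixed to the bench, 52 (x) by 100 (y) by 25 mm high, with two square bays 44 mm wide side by side along its own y: bay centres at y = -24 and +24 mm, x = 0. Walls, and the divider between the bays, 4 mm thick and 25 mm high; floor 4 mm thick. Origin at the centre of its underside, on the bench; z up
- red_tray: RED open-topped tray fixed to the bench, 68 (x) by 132 (y) by 15 mm high, with two square bays 60 mm wide side by side along its own y: bay centres at y = -32 and +32 mm, x = 0. Walls, and the divider between the bays, 4 mm thick and 15 mm high; floor 4 mm thick. Origin at the centre of its underside, on the bench; z up
- yellow_tray: YELLOW open-topped tray fixed to the bench, 70 by 70 by 15 mm high, with one square bay 62 mm wide, centred on its origin. Walls 4 mm thick and 15 mm high; floor 4 mm thick. Origin at the centre of its underside, on the bench; z up
- beaker: clear glass beaker, empty, 72 mm in diameter and 90 mm tall, loose; not part of the job, leave it where it is. Origin at the centre of its underside
- tip_box: grey box of pipette tips with a green top, 80 by 115 by 59 mm high, loose; not part of the job, leave it where it is. Origin at the centre of its underside

How it is judged:
At the end, for the whole second after the job is handed in: Tubes in the blue rack and pots in the red tray (one to a bay, either way round), bottle in the yellow tray: each on its bay floor (height within 5 mm), within 12 mm of the tray's middle line and 13 mm of the bay centre outwards, tilt under 0.1 rad, slower than 20 mm/s (x of tube_a_center in the frame of blue_rack between -0.012 and 0.012 m and y of tube_a_center in the frame of blue_rack between -0.037 and 0.037 m and z of tube_a_center in the frame of blue_rack between 0.042 and 0.052 m and angle between each of tube_a_center, tube_b_center, pot_a_center, pot_b_center, bottle_center's own z axis and vertical below 0.1 rad and linear speed of each of tube_a, tube_b, pot_a, pot_b, bottle below 0.02 m/s and x of tube_b_center in the frame of blue_rack between -0.012 and 0.012 m and y of tube_b_center in the frame of blue_rack between -0.037 and 0.037 m and z of tube_b_center in the frame of blue_rack between 0.042 and 0.052 m and x of pot_a_center in the frame of red_tray between -0.012 and 0.012 m and y of pot_a_center in the frame of red_tray between -0.045 and 0.045 m and z of pot_a_center in the frame of red_tray between 0.034 and 0.044 m and x of pot_b_center in the frame of red_tray between -0.012 and 0.012 m and y of pot_b_center in the frame of red_tray between -0.045 and 0.045 m and z of pot_b_center in the frame of red_tray between 0.034 and 0.044 m and x of bottle_center in the frame of yellow_tray between -0.012 and 0.012 m and y of bottle_center in the frame of yellow_tray between -0.012 and 0.012 m and z of bottle_center in the frame of yellow_tray between 0.0415 and 0.0515 m); the robot touches nothing.
It fails at once if the beaker is moved by more than 20 mm (distance of beaker from where it was at the start of the episode above 0.02 m).
It fails at once if the tip box is moved by more than 20 mm (distance of tip_box from where it was at the start of the episode above 0.02 m).
It fails at once if a container is tipped by more than 0.8 rad (angle between any of tube_a_center, tube_b_center, pot_a_center, pot_b_center, bottle_center's own z axis and vertical above 0.8 rad).
It also fails if it takes over 112 s, if anything falls off the work surface, if the arm or the gripper's body presses on something with over 40 N, if the wrist force passes 120 N, or if a joint passes its speed limit or range.

## Working session

There is one attempt and no reset: what is moved stays moved. The work goes in short steps, Python scripts to look and compute and a shell command to move; the robot and the scene stay as the last step left them, time stands still between calls to the robot, and variables do not carry over. Pictures are saved under pics/ and viewed, about 12 in all and at most 16, crops included, and the job is handed in when it is done.

```bash
ls; mkdir -p pics; python3 - <<'E'
from plant import observe,cams
import cv2,numpy as np
print(observe())
for n in ("scene","side"):
    r=cams.read_camera(n); cv2.imwrite(f"pics/{n}0.png",r["image"]); np.savez(f"{n}0.npz",**r)
    print(n,r["vfov"],r["cx"],r["cy"],np.round(r["cam_to_world"],3).tolist())
E
```

```text
pics
{'t': 0.0, 'joint_positions': array([-1.56242434e+00,  3.13465106e-01,  1.49845269e+00,  8.28839871e-06,
        1.33101008e+00, -2.23410049e-01]), 'qd': array([0.00080525, 0.00089673, 0.00029579, 0.00011242, 0.00048418,
       0.0014306 ]), 'tau': array([-1.17321291e-03, -4.12266076e+01, -2.59742707e+01, -2.53103326e-04,
        4.09654036e-03, -1.47495217e-05]), 'position': array([ 0.1205818 , -0.51071842,  0.24972146]), 'eef_rot': array([-1.57049265e+00,  1.30025822e-03, -1.33901607e+00]), 'wrist_force': array([-0.49448572,  0.43497463,  0.0331651 ]), 'ft_torque': array([-0.00133788, -0.0540706 , -0.00923896]), 'finger_gap': 0.08521510357018207}
scene 57.924474757596 323.8906776439138 240.35635584551923 [[-0.446, 0.718, -0.534, 1.095], [0.895, 0.366, -0.255, 0.232], [0.013, -0.592, -0.806, 0.837], [0.0, 0.0, 0.0, 1.0]]
side 56.023609309905716 321.3309374401619 243.03270090905107 [[-0.903, -0.308, 0.298, 0.314], [-0.429, 0.631, -0.646, 0.579], [0.011, -0.712, -0.702, 0.693], [0.0, 0.0, 0.0, 1.0]]
```

View pics/scene0.png

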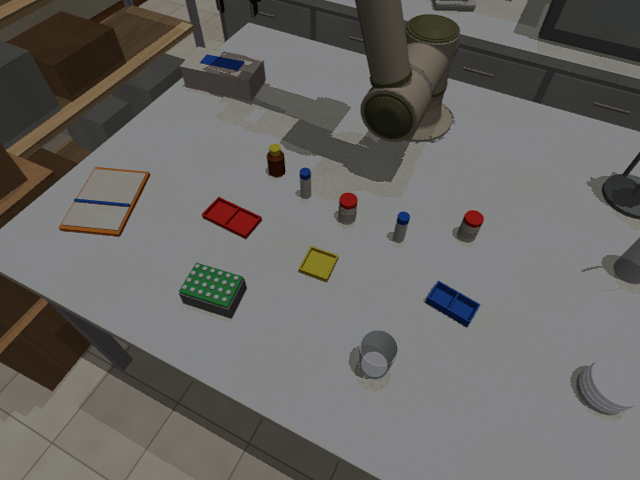

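View pics/side0.png

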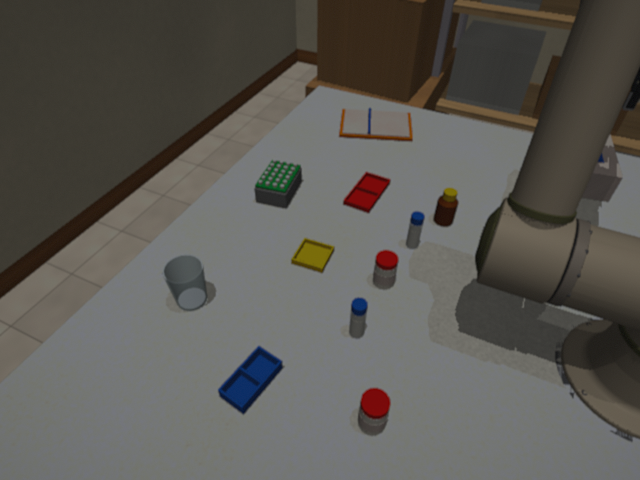

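The scene view shows blue caps at (306,174) and (403,218), red lids at (348,201) and (473,219), and the yellow cap at (276,150). The trays are at (232,217) red, (319,263) yellow and (452,303) blue, the beaker at (378,355) and the tip box at (213,290). The side view shows the same layout, so I'll measure in both.

```bash
cat > h.py <<'E'
import cv2,numpy as np
HSV={'blue':[((100,120,40),(130,255,255))],'red':[((0,150,50),(8,255,255)),((172,150,50),(180,255,255))],'yellow':[((20,130,60),(35,255,255))],'green':[((45,80,40),(85,255,255))]}
def pts(r):
    d=r["depth"];h,w=d.shape;f=h/2/np.tan(np.radians(float(r["vfov"]))/2)
    u,v=np.meshgrid(np.arange(w),np.arange(h))
    P=np.stack([(u-r["cx"])/f*d,(v-r["cy"])/f*d,d,np.ones_like(d)],-1)@np.asarray(r["cam_to_world"]).T
    return P[...,:3]
def blobs(r,col,amin=40):
    hsv=cv2.cvtColor(r["image"],cv2.COLOR_BGR2HSV)
    m=sum(cv2.inRange(hsv,*b) for b in HSV[col]).astype(np.uint8)
    P=pts(r);n,l,s,c=cv2.connectedComponentsWithStats(m)
    for i in range(1,n):
        if s[i,4]<amin: continue
        p=P[(l==i)&(r["depth"]>0)]
        yield c[i],s[i,4],p
def report(r,f=(0.02,1.2)):
    for col in HSV:
        for c,a,p in blobs(r,col):
            if len(p)<20: continue
            zt=np.percentile(p[:,2],95); 
            t=p[p[:,2]>zt-.005][:,:2].astype(np.float32)
            cc,rad=cv2.minEnclosingCircle(t); R=cv2.minAreaRect(t)
            print(col,np.round(c),a,"ztop %.3f"%zt,"circ",np.round(cc,3),"r %.3f"%rad,"rect",np.round(R[0],3),np.round(R[1],3),"%.0f"%R[2])
E
python3 - <<'E'
import numpy as np;from h import *
for n in("scene","side"):
    r=dict(np.load(n+"0.npz"));print(n);report(r)
    # beaker
    P=pts(r); m=(P[...,2]>.07)&(P[...,2]<.1)&(P[...,0]>.5)&(P[...,0]<.9)&(abs(P[...,1])<.6)
    print("bench z",np.median(P[...,2][(abs(P[...,2])<.03)]))
E
```

```text
scene
blue [222.  62.] 363 ztop 0.078 circ [ 0.12  -0.599] r 0.066 rect [ 0.119 -0.599] [0.054 0.129] 11
blue [305. 173.] 106 ztop 0.088 circ [ 0.434 -0.14 ] r 0.014 rect [ 0.434 -0.14 ] [0.026 0.022] 28
blue [101. 202.] 135 ztop 0.023 circ [ 0.699 -0.57 ] r 0.069 rect [ 0.699 -0.57 ] [0.01  0.137] 20
blue [403. 218.] 123 ztop 0.088 circ [0.456 0.123] r 0.015 rect [0.455 0.123] [0.029 0.024] 2
blue [452. 303.] 1205 ztop 0.026 circ [0.575 0.289] r 0.055 rect [0.574 0.289] [0.099 0.055] 80
red [348. 201.] 229 ztop 0.072 circ [ 0.452 -0.013] r 0.022 rect [ 0.453 -0.014] [0.043 0.038] 24
red [232. 217.] 1245 ztop 0.015 circ [ 0.586 -0.265] r 0.073 rect [ 0.586 -0.265] [0.134 0.07 ] 87
red [474. 218.] 242 ztop 0.072 circ [0.371 0.267] r 0.023 rect [0.371 0.266] [0.044 0.039] 17
yellow [275. 149.] 106 ztop 0.087 circ [ 0.391 -0.249] r 0.016 rect [ 0.392 -0.249] [0.03  0.024] 11
yellow [318. 263.] 849 ztop 0.016 circ [ 0.61  -0.013] r 0.048 rect [ 0.61  -0.012] [0.072 0.068] 4
green [211. 285.] 1209 ztop 0.055 circ [ 0.782 -0.176] r 0.065 rect [ 0.782 -0.176] [0.077 0.111] 8
bench z -2.2699
[... 229 characters left out ...]
9.] 2086 ztop 0.025 circ [0.571 0.29 ] r 0.055 rect [0.57 0.29] [0.101 0.053] 80
red [366. 192.] 987 ztop 0.014 circ [ 0.582 -0.264] r 0.072 rect [ 0.581 -0.265] [0.137 0.068] 86
red [386. 260.] 336 ztop 0.071 circ [ 0.449 -0.013] r 0.022 rect [ 0.449 -0.013] [0.04  0.042] 4
red [375. 403.] 686 ztop 0.071 circ [0.367 0.268] r 0.022 rect [0.367 0.268] [0.041 0.042] 25
yellow [450. 194.] 150 ztop 0.085 circ [ 0.389 -0.249] r 0.016 rect [ 0.388 -0.249] [0.028 0.027] 88
yellow [312. 254.] 909 ztop 0.014 circ [ 0.605 -0.013] r 0.049 rect [ 0.606 -0.012] [0.07  0.073] 3
green [278. 178.] 528 ztop 0.054 circ [ 0.776 -0.174] r 0.064 rect [ 0.777 -0.176] [0.076 0.114] 7
bench z -0.0006603173574591947
```

Both views agree to about 4 mm, and the heights and sizes match the spec. Next I move above the bottle and turn the jaws so they open along x.

```bash
python3 -m handwheel '[{"xyz":[2.7,2.6,-0.6],"twist":[0,0,7.2],"hand":8.5},{"xyz":[2.7,2.6,-0.6],"twist":[0,0,7.2],"hand":8.5},{"xyz":[2.7,2.6,-0.6],"twist":[0,0,7.2],"hand":8.5},{"xyz":[2.7,2.6,-0.6],"twist":[0,0,7.2],"hand":8.5},{"xyz":[2.7,2.6,-0.6],"twist":[0,0,7.2],"hand":8.5},{"xyz":[2.7,2.6,-0.6],"twist":[0,0,7.2],"hand":8.5},{"xyz":[2.7,2.6,-0.6],"twist":[0,0,7.2],"hand":8.5},{"xyz":[2.7,2.6,-0.6],"twist":[0,0,7.2],"hand":8.5},{"xyz":[2.7,2.6,-0.6],"twist":[0,0,7.2],"hand":8.5},{"xyz":[2.7,2.6,-0.6],"twist":[0,0,7.2],"hand":8.5},{"xyz":[0,0,0],"twist":[0,0,0],"hand":8.5},{"xyz":[0,0,0],"twist":[0,0,0],"hand":8.5}]' 40
python3 - <<'E'
from plant import cams
from h import *
r=cams.read_camera("wrist");cv2.imwrite("pics/w1.png",r["image"]);report(r)
E
```

```text
t: 1.6
position: [0.3903, -0.2512, 0.1902]
eef_rot: [-1.571, 0.0, -0.083]
wrist_force: [-0.2, -1.0, 0.4]
finger_gap: 0.0848
blue [385.  31.] 2578 ztop 0.088 circ [ 0.431 -0.143] r 0.014 rect [ 0.431 -0.143] [0.027 0.027] 32
red [580. 204.] 14245 ztop 0.016 circ [ 0.585 -0.267] r 0.074 rect [ 0.585 -0.267] [0.132 0.069] 87
yellow [322. 241.] 2081 ztop 0.087 circ [ 0.39  -0.253] r 0.015 rect [ 0.39  -0.253] [0.029 0.03 ] 1
```

View pics/w1.png

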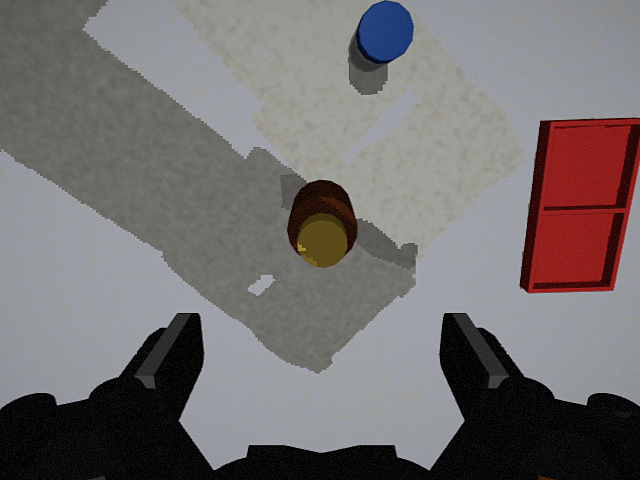

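The wrist view shows the yellow cap at (322,241) and the bottle between the jaws. The wrist measurement (0.390, -0.253) agrees with the fixed cameras to 4 mm. I descend and grip.

```bash
python3 -m handwheel '[{"xyz":[0,0,-3],"twist":[0,0,0],"hand":8.5},{"xyz":[0,0,-3],"twist":[0,0,0],"hand":8.5},{"xyz":[0,0,-3],"twist":[0,0,0],"hand":8.5},{"xyz":[0,0,-3],"twist":[0,0,0],"hand":8.5},{"xyz":[0,0,-2.8],"twist":[0,0,0],"hand":8.5},{"xyz":[0,0,0],"twist":[0,0,0],"hand":8.5},{"xyz":[0,0,0],"twist":[0,0,0],"hand":4},{"xyz":[0,0,0],"twist":[0,0,0],"hand":4},{"xyz":[0,0,0],"twist":[0,0,0],"hand":4},{"xyz":[0,0,0],"twist":[0,0,0],"hand":4},{"xyz":[0,0,0],"twist":[0,0,0],"hand":4},{"xyz":[0,0,0],"twist":[0,0,0],"hand":4}]' 40
```

```text
t: 3.15
position: [0.3909, -0.2515, 0.0436]
eef_rot: [-1.572, -0.001, -0.082]
wrist_force: [-2.1, 0.9, 7.3]
finger_gap: 0.045
```

```bash
python3 -m handwheel '[{"xyz":[0,0,1.5],"twist":[0,0,0],"hand":4},{"xyz":[0,0,3],"twist":[0,0,0],"hand":4},{"xyz":[0,0,4],"twist":[0,0,0],"hand":4},{"xyz":[0,0,4],"twist":[0,0,0],"hand":4},{"xyz":[1.9,2.1,1],"twist":[0,0,0],"hand":4},{"xyz":[3.6,4,0],"twist":[0,0,0],"hand":4},{"xyz":[3.6,4,0],"twist":[0,0,0],"hand":4},{"xyz":[3.6,4,0],"twist":[0,0,0],"hand":4},{"xyz":[3.6,4,0],"twist":[0,0,0],"hand":4},{"xyz":[3.6,4,0],"twist":[0,0,0],"hand":4},{"xyz":[1.8,1.8,0],"twist":[0,0,0],"hand":4},{"xyz":[0,0,0],"twist":[0,0,0],"hand":4}]'
python3 - <<'E'
from plant import cams,observe
from h import *
r=cams.read_camera("wrist");cv2.imwrite("pics/w2.png",r["image"]);report(r);print(observe()["position"])
E
```

```text
t: 4.65
position: [0.608, -0.0106, 0.1779]
eef_rot: [-1.571, -0.0, -0.08]
wrist_force: [-1.2, -0.8, -2.0]
finger_gap: 0.0448
blue [10. 11.] 283 ztop 0.084 circ [0.466 0.118] r 0.006 rect [0.468 0.118] [0.012 0.003] 83
blue [ 8. 35.] 109 ztop 0.083 circ [0.462 0.109] r 0.004 rect [0.462 0.109] [0.007 0.002] 37
red [ 69. 265.] 4440 ztop 0.072 circ [ 0.452 -0.016] r 0.023 rect [ 0.452 -0.017] [0.044 0.042] 21
yellow [325. 210.] 7627 ztop 0.016 circ [ 0.609 -0.015] r 0.049 rect [ 0.609 -0.015] [0.07 0.07] 4
yellow [321. 404.] 9642 ztop 0.221 circ [ 0.608 -0.011] r 0.015 rect [ 0.609 -0.007] [0.02 0.03] 78
green [587. 387.] 3453 ztop 0.055 circ [ 0.742 -0.103] r 0.128 rect [ 0.75  -0.096] [0.051 0.254] 45
green [528. 441.] 45 ztop 0.228 circ [ 0.655 -0.008] r 0.001 rect [ 0.655 -0.008] [0.    0.001] 38
[ 0.60737696 -0.0116815   0.1778146 ]
```

View pics/w2.png

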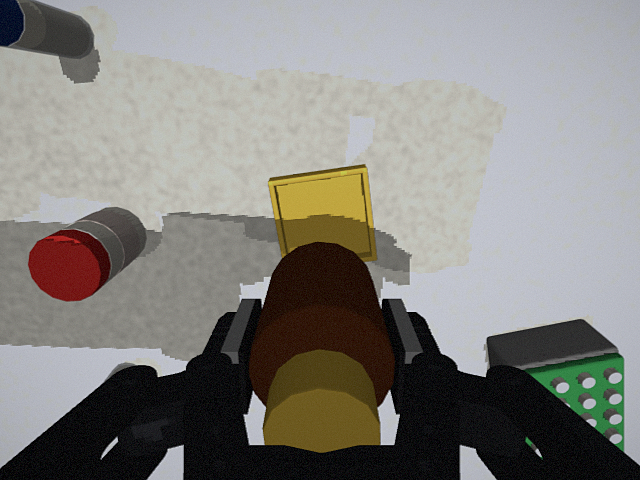

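The bottle hangs upright at (321,404), with its foot at z = 0.136, over the yellow tray at (325,210). I lower it and release.

```bash
python3 -m handwheel '[{"xyz":[0,-0.2,-2],"twist":[0,0,0],"hand":4},{"xyz":[0,0,-3],"twist":[0,0,0],"hand":4},{"xyz":[0,0,-3],"twist":[0,0,0],"hand":4},{"xyz":[0,0,-3],"twist":[0,0,0],"hand":4},{"xyz":[0,0,-1.3],"twist":[0,0,0],"hand":4},{"xyz":[0,0,-0.5],"twist":[0,0,0],"hand":4},{"xyz":[0,0,-0.3],"twist":[0,0,0],"hand":4},{"xyz":[0,0,0],"twist":[0,0,0],"hand":4}]'
```

```text
t: 5.7
position: [0.6081, -0.0142, 0.0476]
eef_rot: [-1.571, -0.002, -0.082]
wrist_force: [-2.1, -0.2, 3.0]
finger_gap: 0.0449
```

```bash
python3 -m handwheel '[{"xyz":[0,0,0],"twist":[0,0,0],"hand":6},{"xyz":[0,0,0],"twist":[0,0,0],"hand":8.5},{"xyz":[0,0,0],"twist":[0,0,0],"hand":8.5},{"xyz":[0,0,0],"twist":[0,0,0],"hand":8.5},{"xyz":[0,0,2],"twist":[0,0,0],"hand":8.5},{"xyz":[0,0,4],"twist":[0,0,0],"hand":8.5},{"xyz":[0,0,4],"twist":[0,0,0],"hand":8.5},{"xyz":[-4,0,2],"twist":[0,0,0],"hand":8.5},{"xyz":[-4,0,0],"twist":[0,0,0],"hand":8.5},{"xyz":[-4,0,0],"twist":[0,0,0],"hand":8.5},{"xyz":[-3.7,0,0],"twist":[0,0,0],"hand":8.5},{"xyz":[0,0,0],"twist":[0,0,0],"hand":8.5}]'
python3 - <<'E'
from plant import cams
from h import *
for n in("wrist","side"):
  r=cams.read_camera(n);cv2.imwrite(f"pics/{n}3.png",r["image"]);print(n);report(r)
E
```

```text
t: 7.2
position: [0.4491, -0.0138, 0.1666]
eef_rot: [-1.571, 0.0, -0.083]
wrist_force: [0.3, -0.3, 0.1]
finger_gap: 0.0847
wrist
blue [312. 435.] 1136 ztop 0.087 circ [ 0.442 -0.074] r 0.070 rect [ 0.445 -0.075] [0.139 0.027] 79
red [327. 247.] 4509 ztop 0.072 circ [ 0.452 -0.016] r 0.022 rect [ 0.452 -0.016] [0.043 0.042] 87
yellow [543. 188.] 4443 ztop 0.016 circ [ 0.609 -0.014] r 0.049 rect [ 0.609 -0.015] [0.071 0.07 ] 4
yellow [619. 232.] 2278 ztop 0.091 circ [ 0.607 -0.015] r 0.015 rect [ 0.603 -0.016] [0.02 0.03] 7
side
blue [590. 147.] 507 ztop 0.076 circ [ 0.117 -0.599] r 0.067 rect [ 0.117 -0.6  ] [0.048 0.129] 9
blue [414. 218.] 63 ztop 0.195 circ [0.408 0.003] r 0.001 rect [0.408 0.003] [0.001 0.003] 70
blue [359. 306.] 219 ztop 0.087 circ [0.452 0.124] r 0.014 rect [0.452 0.124] [0.024 0.026] 21
blue [250. 379.] 2083 ztop 0.025 circ [0.57  0.291] r 0.055 rect [0.57 0.29] [0.1   0.053] 80
red [372. 181.] 122 ztop 0.248 circ [ 0.491 -0.009] r 0.010 rect [ 0.49  -0.011] [0.004 0.019] 59
red [355. 199.] 294 ztop 0.203 circ [ 0.511 -0.006] r 0.011 rect [ 0.511 -0.009] [0.009 0.021] 83
red [386. 260.] 329 ztop 0.071 circ [ 0.449 -0.013] r 0.022 rect [ 0.449 -0.012] [0.04  0.041] 6
red [375. 403.] 684 ztop 0.071 circ [0.367 0.267] r 0.022 rect [0.368 0.268] [0.041 0.042] 24
yellow [313. 229.] 184 ztop 0.090 circ [ 0.604 -0.013] r 0.016 rect [ 0.605 -0.013] [0.026 0.031] 27
yellow [312. 258.] 474 ztop 0.016 circ [ 0.605 -0.011] r 0.047 rect [ 0.606 -0.012] [0.07 0.07] 4
green [278. 178.] 529 ztop 0.054 circ [ 0.778 -0.175] r 0.065 rect [ 0.778 -0.176] [0.076 0.115] 7
```

View pics/side3.png

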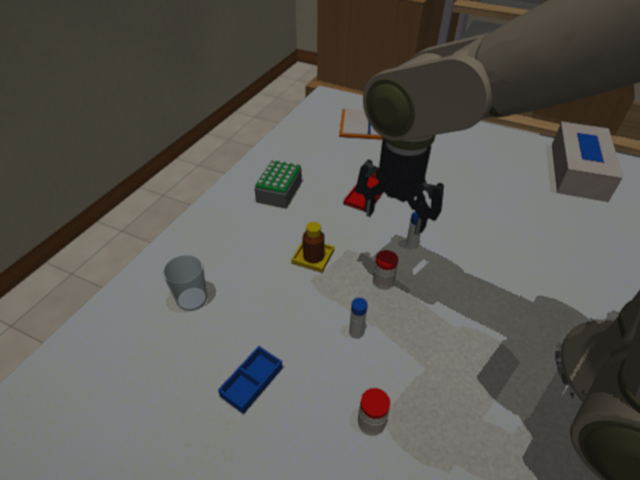

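The bottle stands in the yellow tray at (313,245), centred within 2 mm, with its cap top at 0.090 as expected. Next is the near pot.

```bash
python3 -m handwheel '[{"xyz":[0.2,0,-3],"twist":[0,0,0],"hand":8.5},{"xyz":[0,0,-3],"twist":[0,0,0],"hand":8.5},{"xyz":[0,0,-3],"twist":[0,0,0],"hand":8.5},{"xyz":[0,0,-2.2],"twist":[0,0,0],"hand":8.5},{"xyz":[0,0,-1],"twist":[0,0,0],"hand":8.5},{"xyz":[0,0,0],"twist":[0,0,0],"hand":4},{"xyz":[0,0,0],"twist":[0,0,0],"hand":4},{"xyz":[0,0,0],"twist":[0,0,0],"hand":4},{"xyz":[0,0,0],"twist":[0,0,0],"hand":4},{"xyz":[0,0,0],"twist":[0,0,0],"hand":4},{"xyz":[0,0,0],"twist":[0,0,0],"hand":4}]' 40
```

```text
t: 8.68
position: [0.4532, -0.0141, 0.0452]
eef_rot: [-1.571, -0.002, -0.082]
wrist_force: [-1.3, 0.5, 5.7]
finger_gap: 0.0432
```

```bash
python3 -m handwheel '[{"xyz":[0,0,1.5],"twist":[0,0,0],"hand":4},{"xyz":[0,0,3],"twist":[0,0,0],"hand":4},{"xyz":[0,0,4],"twist":[0,0,0],"hand":4},{"xyz":[0,0,4],"twist":[0,0,0],"hand":4},{"xyz":[1,-2.2,0.5],"twist":[0,0,0],"hand":4},{"xyz":[2,-4.4,0],"twist":[0,0,0],"hand":4},{"xyz":[2,-4.4,0],"twist":[0,0,0],"hand":4},{"xyz":[2,-4.4,0],"twist":[0,0,0],"hand":4},{"xyz":[2,-4.4,0],"twist":[0,0,0],"hand":4},{"xyz":[2,-4.4,0],"twist":[0,0,0],"hand":4},{"xyz":[1.9,-4,0],"twist":[0,0,0],"hand":4},{"xyz":[0,0,0],"twist":[0,0,0],"hand":4}]'
python3 - <<'E'
from plant import cams,observe
from h import *
r=cams.read_camera("wrist");cv2.imwrite("pics/w4.png",r["image"]);report(r);print(observe()["position"],observe()["wrist_force"])
E
```

```text
t: 10.18
position: [0.5817, -0.2983, 0.1735]
eef_rot: [-1.571, 0.0, -0.085]
wrist_force: [-0.7, 0.5, -0.6]
finger_gap: 0.0431
blue [462. 468.] 189 ztop 0.237 circ [ 0.607 -0.284] r 0.001 rect [ 0.608 -0.284] [0.001 0.002] 11
red [322. 159.] 18013 ztop 0.016 circ [ 0.585 -0.267] r 0.073 rect [ 0.584 -0.267] [0.131 0.067] 87
red [321. 381.] 17059 ztop 0.200 circ [ 0.581 -0.3  ] r 0.023 rect [ 0.582 -0.3  ] [0.043 0.043] 70
green [622.  53.] 2611 ztop 0.055 circ [ 0.754 -0.21 ] r 0.029 rect [ 0.754 -0.21 ] [0.015 0.056] 8
[ 0.58139579 -0.2966141   0.17366365] [ 0.55474572  0.51539036 -1.11150794]
```

```bash
python3 -m handwheel '[{"xyz":[0,0,-2],"twist":[0,0,0],"hand":4},{"xyz":[0,0,-3],"twist":[0,0,0],"hand":4},{"xyz":[0,0,-3],"twist":[0,0,0],"hand":4},{"xyz":[0,0,-2.7],"twist":[0,0,0],"hand":4},{"xyz":[0,0,-1],"twist":[0,0,0],"hand":4},{"xyz":[0,0,-0.5],"twist":[0,0,0],"hand":4},{"xyz":[0,0,-0.3],"twist":[0,0,0],"hand":4},{"xyz":[0,0,0],"twist":[0,0,0],"hand":4}]'
```

```text
t: 11.22
position: [0.5818, -0.296, 0.0499]
eef_rot: [-1.571, -0.001, -0.082]
wrist_force: [0.2, -0.4, -0.8]
finger_gap: 0.043
```

```bash
python3 -m handwheel '[{"xyz":[0,0,-0.1],"twist":[0,0,0],"hand":4},{"xyz":[0,0,0],"twist":[0,0,0],"hand":5},{"xyz":[0,0,0],"twist":[0,0,0],"hand":8.5},{"xyz":[0,0,0],"twist":[0,0,0],"hand":8.5},{"xyz":[0,0,0],"twist":[0,0,0],"hand":8.5},{"xyz":[0,0,2],"twist":[0,0,0],"hand":8.5},{"xyz":[0,0,4],"twist":[0,0,0],"hand":8.5},{"xyz":[0,0,4],"twist":[0,0,0],"hand":8.5},{"xyz":[-1,2.3,2],"twist":[0,0,0],"hand":8.5},{"xyz":[-1.7,4.5,0],"twist":[0,0,0],"hand":8.5},{"xyz":[-1.7,4.5,0],"twist":[0,0,0],"hand":8.5},{"xyz":[-1.7,4.5,0],"twist":[0,0,0],"hand":8.5}]' && python3 -m handwheel '[{"xyz":[-1.7,4.5,0],"twist":[0,0,0],"hand":8.5},{"xyz":[-1.7,4.5,0],"twist":[0,0,0],"hand":8.5},{"xyz":[-1.7,4.5,0],"twist":[0,0,0],"hand":8.5},{"xyz":[-1.7,4.5,0],"twist":[0,0,0],"hand":8.5},{"xyz":[-1.7,4.5,0],"twist":[0,0,0],"hand":8.5},{"xyz":[-1.7,4.5,0],"twist":[0,0,0],"hand":8.5},{"xyz":[-1.7,4.5,0],"twist":[0,0,0],"hand":8.5},{"xyz":[-1.7,4.5,0],"twist":[0,0,0],"hand":8.5},{"xyz":[-1.6,4.5,0],"twist":[0,0,0],"hand":8.5},{"xyz":[0,0,0],"twist":[0,0,0],"hand":8.5}]'
python3 - <<'E'
from plant import cams
from h import *
for n in("wrist","side"):
  r=cams.read_camera(n);cv2.imwrite(f"pics/{n}5.png",r["image"]);print(n);report(r)
E
```

```text
t: 12.72
position: [0.5201, -0.1367, 0.1698]
eef_rot: [-1.571, -0.002, -0.083]
wrist_force: [0.6, -0.2, 0.0]
finger_gap: 0.0849
t: 13.98
position: [0.3677, 0.2692, 0.1696]
eef_rot: [-1.57, -0.002, -0.078]
wrist_force: [0.1, 0.7, 0.6]
finger_gap: 0.085
wrist
blue [613. 178.] 6624 ztop 0.026 circ [0.57  0.288] r 0.054 rect [0.57  0.288] [0.1   0.048] 81
blue [593. 146.] 67 ztop 0.023 circ [0.55  0.304] r 0.003 rect [0.55  0.304] [0.006 0.001] 82
blue [582. 166.] 52 ztop 0.018 circ [0.547 0.288] r 0.002 rect [0.547 0.288] [0.003 0.001] 82
blue [581. 185.] 66 ztop 0.021 circ [0.545 0.277] r 0.004 rect [0.545 0.277] [0.008 0.002] 79
blue [453. 433.] 48 ztop 0.074 circ [0.445 0.13 ] r 0.006 rect [0.445 0.13 ] [0.012 0.002] 49
red [326. 249.] 4363 ztop 0.072 circ [0.37  0.264] r 0.022 rect [0.37  0.264] [0.043 0.043] 72
side
blue [358. 302.] 70 ztop 0.301 circ [0.4   0.284] r 0.002 rect [0.4   0.284] [0.    0.005] 25
blue [250. 379.] 2082 ztop 0.025 circ [0.571 0.29 ] r 0.056 rect [0.571 0.29 ] [0.1   0.053] 81
red [374. 164.] 142 ztop 0.074 circ [ 0.578 -0.294] r 0.022 rect [ 0.581 -0.294] [0.043 0.036] 72
red [356. 195.] 349 ztop 0.014 circ [ 0.519 -0.039] r 0.289 rect [ 0.538 -0.032] [0.042 0.577] 18
red [375. 403.] 691 ztop 0.071 circ [0.368 0.267] r 0.022 rect [0.368 0.267] [0.041 0.043] 19
yellow [313. 229.] 189 ztop 0.089 circ [ 0.604 -0.013] r 0.015 rect [ 0.605 -0.013] [0.026 0.029] 27
yellow [312. 258.] 481 ztop 0.016 circ [ 0.605 -0.01 ] r 0.047 rect [ 0.606 -0.012] [0.07  0.072] 4
green [278. 178.] 528 ztop 0.054 circ [ 0.778 -0.175] r 0.064 rect [ 0.777 -0.176] [0.075 0.113] 7
```

View pics/side5.png

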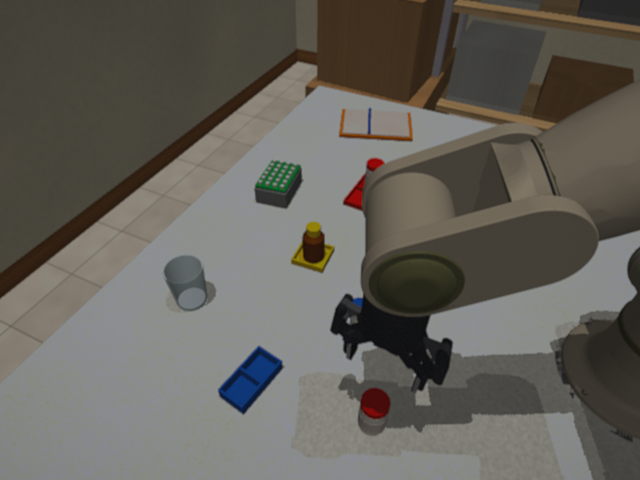

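The first pot stands in the red tray at (374,170), lid top 0.074. I descend on the second pot, shifting y by -3 mm.

```bash
python3 -m handwheel '[{"xyz":[0.1,-0.3,-3],"twist":[0,0,0],"hand":8.5},{"xyz":[0,0,-3],"twist":[0,0,0],"hand":8.5},{"xyz":[0,0,-3],"twist":[0,0,0],"hand":8.5},{"xyz":[0,0,-2.4],"twist":[0,0,0],"hand":8.5},{"xyz":[0,0,-1],"twist":[0,0,0],"hand":8.5},{"xyz":[0,0,0],"twist":[0,0,0],"hand":4},{"xyz":[0,0,0],"twist":[0,0,0],"hand":4},{"xyz":[0,0,0],"twist":[0,0,0],"hand":4},{"xyz":[0,0,0],"twist":[0,0,0],"hand":4},{"xyz":[0,0,0],"twist":[0,0,0],"hand":4},{"xyz":[0,0,0],"twist":[0,0,0],"hand":4}]' 40
```

```text
t: 15.45
position: [0.3702, 0.2642, 0.0454]
eef_rot: [-1.57, -0.002, -0.082]
wrist_force: [-0.4, -2.1, 5.2]
finger_gap: 0.0432
```

```bash
python3 -m handwheel '[{"xyz":[0,0,1.5],"twist":[0,0,0],"hand":4},{"xyz":[0,0,3],"twist":[0,0,0],"hand":4},{"xyz":[0,0,4],"twist":[0,0,0],"hand":4},{"xyz":[0,0,4],"twist":[0,0,0],"hand":4},{"xyz":[1,-2.2,0.5],"twist":[0,0,0],"hand":4},{"xyz":[1.9,-4.4,0],"twist":[0,0,0],"hand":4},{"xyz":[1.9,-4.4,0],"twist":[0,0,0],"hand":4},{"xyz":[1.9,-4.4,0],"twist":[0,0,0],"hand":4},{"xyz":[1.9,-4.4,0],"twist":[0,0,0],"hand":4},{"xyz":[1.9,-4.4,0],"twist":[0,0,0],"hand":4},{"xyz":[1.9,-4.4,0],"twist":[0,0,0],"hand":4},{"xyz":[1.9,-4.4,0],"twist":[0,0,0],"hand":4}]' && python3 -m handwheel '[{"xyz":[1.9,-4.4,0],"twist":[0,0,0],"hand":4},{"xyz":[1.9,-4.4,0],"twist":[0,0,0],"hand":4},{"xyz":[1.9,-4.4,0],"twist":[0,0,0],"hand":4},{"xyz":[1.5,-3.5,0],"twist":[0,0,0],"hand":4},{"xyz":[0,0,0],"twist":[0,0,0],"hand":4},{"xyz":[0,0,0],"twist":[0,0,0],"hand":4}]'
python3 - <<'E'
from plant import cams,observe
from h import *
r=cams.read_camera("wrist");cv2.imwrite("pics/w6.png",r["image"]);report(r);print(observe()["position"])
E
```

```text
t: 16.95
position: [0.513, -0.0675, 0.1748]
eef_rot: [-1.571, -0.001, -0.082]
wrist_force: [0.8, 0.2, -0.2]
finger_gap: 0.0429
t: 17.7
position: [0.5844, -0.2324, 0.1744]
eef_rot: [-1.57, 0.0, -0.082]
wrist_force: [1.0, -0.2, -1.1]
finger_gap: 0.0435
blue [ 18. 103.] 1851 ztop 0.088 circ [ 0.434 -0.144] r 0.013 rect [ 0.439 -0.145] [0.027 0.013] 72
red [326. 209.] 7321 ztop 0.016 circ [ 0.586 -0.241] r 0.052 rect [ 0.586 -0.241] [0.079 0.067] 87
red [321. 374.] 17403 ztop 0.200 circ [ 0.584 -0.232] r 0.022 rect [ 0.584 -0.232] [0.043 0.043] 51
green [613. 117.] 7863 ztop 0.055 circ [ 0.759 -0.182] r 0.056 rect [ 0.757 -0.182] [0.028 0.11 ] 8
[ 0.58442195 -0.2320812   0.17454609]
```

View pics/w6.png

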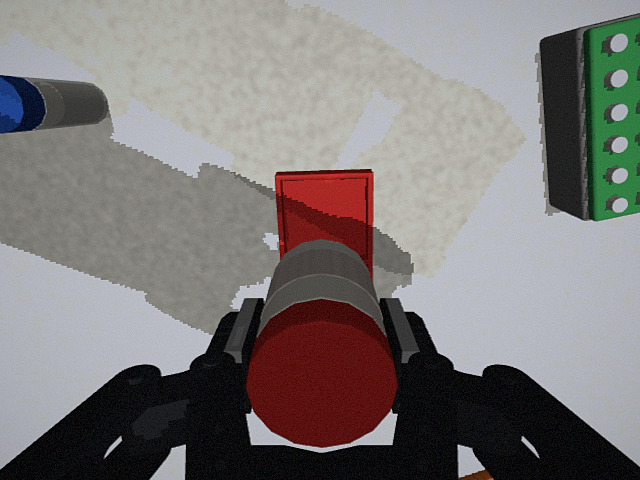

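The pot is held upright at (321,374), over the free red bay at (325,215), and the tip box is clear. I lower it and release.

```bash
python3 -m handwheel '[{"xyz":[0.1,-0.2,-2],"twist":[0,0,0],"hand":4},{"xyz":[0,0,-3],"twist":[0,0,0],"hand":4},{"xyz":[0,0,-3],"twist":[0,0,0],"hand":4},{"xyz":[0,0,-2.7],"twist":[0,0,0],"hand":4},{"xyz":[0,0,-1],"twist":[0,0,0],"hand":4},{"xyz":[0,0,-0.5],"twist":[0,0,0],"hand":4},{"xyz":[0,0,-0.3],"twist":[0,0,0],"hand":4},{"xyz":[0,0,0],"twist":[0,0,0],"hand":4}]'
```

```text
t: 18.75
position: [0.5858, -0.235, 0.0499]
eef_rot: [-1.571, -0.001, -0.082]
wrist_force: [-0.8, 0.3, -0.9]
finger_gap: 0.0437
```

```bash
python3 -m handwheel '[{"xyz":[0,0,-0.1],"twist":[0,0,0],"hand":4},{"xyz":[0,0,0],"twist":[0,0,0],"hand":5},{"xyz":[0,0,0],"twist":[0,0,0],"hand":8.5},{"xyz":[0,0,0],"twist":[0,0,0],"hand":8.5},{"xyz":[0,0,0],"twist":[0,0,0],"hand":8.5},{"xyz":[0,0,2],"twist":[0,0,0],"hand":8.5},{"xyz":[0,0,4],"twist":[0,0,0],"hand":8.5},{"xyz":[0,0,4],"twist":[0,0,0],"hand":8.5},{"xyz":[-4,2.4,3],"twist":[0,0,0],"hand":8.5},{"xyz":[-4,2.4,0],"twist":[0,0,0],"hand":8.5},{"xyz":[-4,2.4,0],"twist":[0,0,0],"hand":8.5},{"xyz":[-3.4,2.2,0],"twist":[0,0,0],"hand":8.5}]' && python3 -m handwheel '[{"xyz":[0,0,0],"twist":[0,0,0],"hand":8.5}]'
python3 - <<'E'
from plant import cams
from h import *
for n in("wrist","scene"):
  r=cams.read_camera(n);cv2.imwrite(f"pics/{n}7.png",r["image"]);print(n);report(r)
E
```

```text
t: 20.25
position: [0.4304, -0.1402, 0.1797]
eef_rot: [-1.572, -0.002, -0.082]
wrist_force: [0.2, -0.2, 0.6]
finger_gap: 0.0854
t: 20.38
position: [0.4304, -0.1399, 0.1798]
eef_rot: [-1.571, -0.001, -0.082]
wrist_force: [0.5, -0.5, 1.2]
finger_gap: 0.0847
wrist
blue [324. 249.] 1975 ztop 0.088 circ [ 0.432 -0.143] r 0.014 rect [ 0.432 -0.143] [0.027 0.027] 9
red [525. 295.] 2794 ztop 0.016 circ [ 0.549 -0.192] r 0.084 rect [ 0.557 -0.185] [0.079 0.163] 38
red [570. 356.] 3616 ztop 0.076 circ [ 0.585 -0.235] r 0.023 rect [ 0.586 -0.234] [0.043 0.043] 77
yellow [575.  43.] 2781 ztop 0.016 circ [ 0.608 -0.031] r 0.038 rect [ 0.608 -0.031] [0.066 0.039] 4
scene
blue [222.  62.] 362 ztop 0.078 circ [ 0.12  -0.598] r 0.067 rect [ 0.12  -0.599] [0.052 0.129] 9
blue [305. 173.] 106 ztop 0.088 circ [ 0.434 -0.14 ] r 0.014 rect [ 0.433 -0.14 ] [0.027 0.022] 29
blue [101. 202.] 134 ztop 0.024 circ [ 0.7   -0.571] r 0.069 rect [ 0.7   -0.571] [0.008 0.138] 20
blue [403. 218.] 122 ztop 0.088 circ [0.455 0.125] r 0.015 rect [0.457 0.123] [0.028 0.025] 53
blue [452. 303.] 1231 ztop 0.026 circ [0.574 0.289] r 0.055 rect [0.573 0.289] [0.099 0.056] 80
red [217. 195.] 233 ztop 0.076 circ [ 0.582 -0.295] r 0.022 rect [ 0.584 -0.295] [0.042 0.04 ] 37
red [239. 206.] 255 ztop 0.076 circ [ 0.587 -0.233] r 0.023 rect [ 0.587 -0.233] [0.041 0.04 ] 53
red [232. 223.] 532 ztop 0.016 circ [ 0.587 -0.264] r 0.072 rect [ 0.586 -0.265] [0.133 0.069] 87
yellow [319. 244.] 161 ztop 0.091 circ [ 0.608 -0.013] r 0.015 rect [ 0.609 -0.013] [0.028 0.027] 62
yellow [318. 268.] 440 ztop 0.016 circ [ 0.612 -0.011] r 0.047 rect [ 0.611 -0.013] [0.071 0.068] 4
green [211. 285.] 1211 ztop 0.055 circ [ 0.784 -0.176] r 0.065 rect [ 0.783 -0.176] [0.077 0.111] 8
```

View pics/scene7.png

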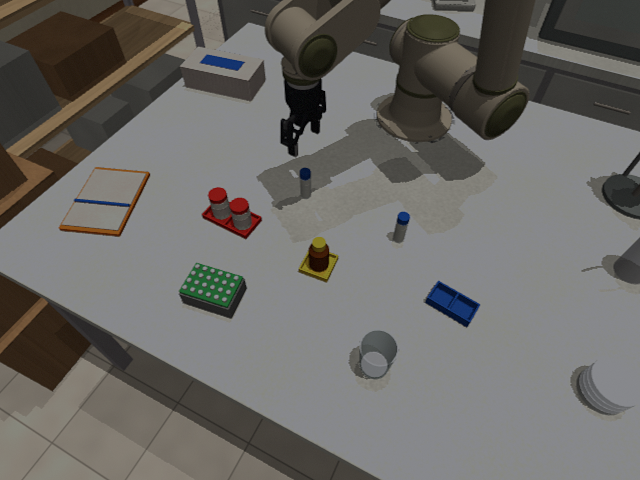

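Both pots (217,200) and (239,212) and the bottle (319,252) stand in their trays. Next is the first tube, gripped 58 mm above its foot.

```bash
python3 -m handwheel '[{"xyz":[0.2,-0.1,-3],"twist":[0,0,0],"hand":8.5},{"xyz":[0,0,-3],"twist":[0,0,0],"hand":8.5},{"xyz":[0,0,-3],"twist":[0,0,0],"hand":8.5},{"xyz":[0,0,-2.2],"twist":[0,0,0],"hand":8.5},{"xyz":[0,0,-1],"twist":[0,0,0],"hand":8.5},{"xyz":[0,0,0],"twist":[0,0,0],"hand":2.2},{"xyz":[0,0,0],"twist":[0,0,0],"hand":2.2},{"xyz":[0,0,0],"twist":[0,0,0],"hand":2.2},{"xyz":[0,0,0],"twist":[0,0,0],"hand":2.2},{"xyz":[0,0,0],"twist":[0,0,0],"hand":2.2},{"xyz":[0,0,0],"twist":[0,0,0],"hand":2.2},{"xyz":[0,0,0],"twist":[0,0,0],"hand":2.2}]' 40
```

```text
t: 21.98
position: [0.4338, -0.1421, 0.0567]
eef_rot: [-1.571, -0.001, -0.082]
wrist_force: [-1.4, -0.4, 5.6]
finger_gap: 0.0271
```

```bash
python3 -m handwheel '[{"xyz":[0,0,1.5],"twist":[0,0,0],"hand":2.2},{"xyz":[0,0,3],"twist":[0,0,0],"hand":2.2},{"xyz":[0,0,4],"twist":[0,0,0],"hand":2.2},{"xyz":[0,0,4],"twist":[0,0,0],"hand":2.2},{"xyz":[0.6,2,0.5],"twist":[0,0,0],"hand":2.2},{"xyz":[1.3,4,0],"twist":[0,0,0],"hand":2.2},{"xyz":[1.3,4,0],"twist":[0,0,0],"hand":2.2},{"xyz":[1.3,4,0],"twist":[0,0,0],"hand":2.2},{"xyz":[1.3,4,0],"twist":[0,0,0],"hand":2.2},{"xyz":[1.3,4,0],"twist":[0,0,0],"hand":2.2},{"xyz":[1.3,4,0],"twist":[0,0,0],"hand":2.2},{"xyz":[1.3,4,0],"twist":[0,0,0],"hand":2.2}]' && python3 -m handwheel '[{"xyz":[1.3,4,0],"twist":[0,0,0],"hand":2.2},{"xyz":[1.3,4,0],"twist":[0,0,0],"hand":2.2},{"xyz":[1.3,4,0],"twist":[0,0,0],"hand":2.2},{"xyz":[0.7,3.5,0],"twist":[0,0,0],"hand":2.2},{"xyz":[0,0,0],"twist":[0,0,0],"hand":2.2},{"xyz":[0,0,0],"twist":[0,0,0],"hand":2.2}]'
python3 - <<'E'
from plant import cams,observe
from h import *
r=cams.read_camera("wrist");cv2.imwrite("pics/w8.png",r["image"]);report(r);print(observe()["position"])
E
```

```text
t: 23.48
position: [0.5307, 0.1594, 0.186]
eef_rot: [-1.571, 0.0, -0.082]
wrist_force: [-0.5, -0.8, -0.9]
finger_gap: 0.0271
t: 24.22
position: [0.5764, 0.3125, 0.1859]
eef_rot: [-1.571, 0.001, -0.082]
wrist_force: [-0.6, -0.3, 0.4]
finger_gap: 0.0272
blue [321. 219.] 6017 ztop 0.026 circ [0.574 0.29 ] r 0.053 rect [0.574 0.29 ] [0.095 0.051] 81
blue [321. 385.] 8996 ztop 0.217 circ [0.576 0.312] r 0.014 rect [0.576 0.312] [0.028 0.027] 74
blue [184. 477.] 110 ztop 0.076 circ [0.496 0.219] r 0.096 rect [0.502 0.216] [0.191 0.013] 63
[0.57652764 0.31218108 0.18613013]
```

View pics/w8.png

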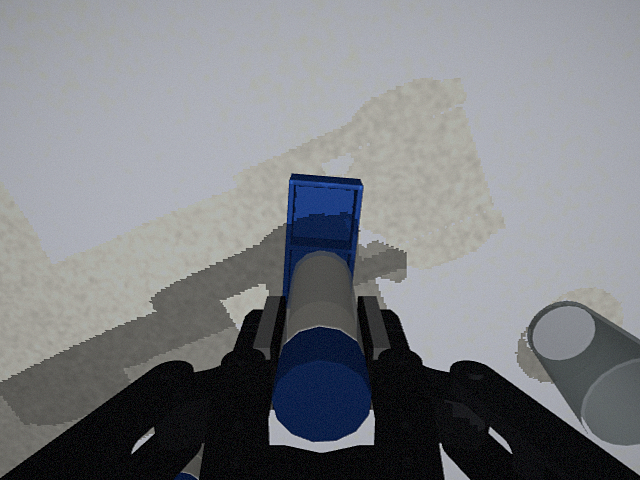

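The tube is upright at (321,385), over the far blue bay at (324,212), and the beaker's edge is about 15 cm away. I lower it.

```bash
python3 -m handwheel '[{"xyz":[0,0,-2],"twist":[0,0,0],"hand":2.2},{"xyz":[0,0,-3],"twist":[0,0,0],"hand":2.2},{"xyz":[0,0,-3],"twist":[0,0,0],"hand":2.2},{"xyz":[0,0,-2.5],"twist":[0,0,0],"hand":2.2},{"xyz":[0,0,-1],"twist":[0,0,0],"hand":2.2},{"xyz":[0,0,-0.6],"twist":[0,0,0],"hand":2.2},{"xyz":[0,0,-0.3],"twist":[0,0,0],"hand":2.2},{"xyz":[0,0,0],"twist":[0,0,0],"hand":2.2}]'
```

```text
t: 25.28
position: [0.5768, 0.3131, 0.0628]
eef_rot: [-1.57, -0.001, -0.082]
wrist_force: [-0.0, 0.3, -0.3]
finger_gap: 0.0272
```

```bash
python3 -m handwheel '[{"xyz":[0,0,-0.15],"twist":[0,0,0],"hand":2.2},{"xyz":[0,0,0],"twist":[0,0,0],"hand":3.2},{"xyz":[0,0,0],"twist":[0,0,0],"hand":8.5},{"xyz":[0,0,0],"twist":[0,0,0],"hand":8.5},{"xyz":[0,0,0],"twist":[0,0,0],"hand":8.5},{"xyz":[0,0,0],"twist":[0,0,0],"hand":8.5},{"xyz":[0,0,2],"twist":[0,0,0],"hand":8.5},{"xyz":[0,0,5],"twist":[0,0,0],"hand":8.5},{"xyz":[0,0,5],"twist":[0,0,0],"hand":8.5},{"xyz":[-3,-4.7,0],"twist":[0,0,0],"hand":8.5},{"xyz":[-3,-4.7,0],"twist":[0,0,0],"hand":8.5},{"xyz":[-3,-4.7,0],"twist":[0,0,0],"hand":8.5}]' && python3 -m handwheel '[{"xyz":[-3.1,-4.8,0],"twist":[0,0,0],"hand":8.5},{"xyz":[0,0,0],"twist":[0,0,0],"hand":8.5}]'
python3 - <<'E'
from plant import cams
from h import *
for n in("wrist","side"):
  r=cams.read_camera(n);cv2.imwrite(f"pics/{n}9.png",r["image"]);print(n);report(r)
E
```

```text
t: 26.78
position: [0.4857, 0.1708, 0.1823]
eef_rot: [-1.571, -0.002, -0.082]
wrist_force: [0.7, -1.3, 0.2]
finger_gap: 0.0852
t: 27.02
position: [0.4544, 0.1221, 0.1823]
eef_rot: [-1.571, -0.001, -0.085]
wrist_force: [-0.1, -0.0, 1.0]
finger_gap: 0.0848
wrist
blue [487.  10.] 1557 ztop 0.027 circ [0.566 0.244] r 0.027 rect [0.566 0.243] [0.012 0.052] 85
blue [322. 244.] 1966 ztop 0.088 circ [0.454 0.122] r 0.014 rect [0.455 0.122] [0.027 0.027] 1
yellow [531. 326.] 2016 ztop 0.016 circ [0.576 0.051] r 0.100 rect [0.573 0.046] [0.046 0.197] 52
yellow [569. 398.] 198 ztop 0.082 circ [ 0.611 -0.004] r 0.009 rect [ 0.612 -0.002] [0.004 0.017] 75
side
blue [590. 147.] 500 ztop 0.077 circ [ 0.178 -0.257] r 0.416 rect [ 0.163 -0.255] [0.832 0.071] 82
blue [359. 307.] 215 ztop 0.087 circ [0.452 0.125] r 0.014 rect [0.451 0.125] [0.024 0.026] 21
blue [251. 376.] 1875 ztop 0.090 circ [0.574 0.314] r 0.014 rect [0.574 0.315] [0.027 0.026] 82
yellow [313. 229.] 172 ztop 0.090 circ [0.57  0.053] r 0.090 rect [0.574 0.055] [0.022 0.179] 26
yellow [311. 259.] 453 ztop 0.016 circ [0.573 0.049] r 0.104 rect [0.582 0.053] [0.076 0.199] 24
green [278. 178.] 529 ztop 0.053 circ [ 0.777 -0.174] r 0.064 rect [ 0.778 -0.176] [0.076 0.114] 8
```

View pics/side9.png

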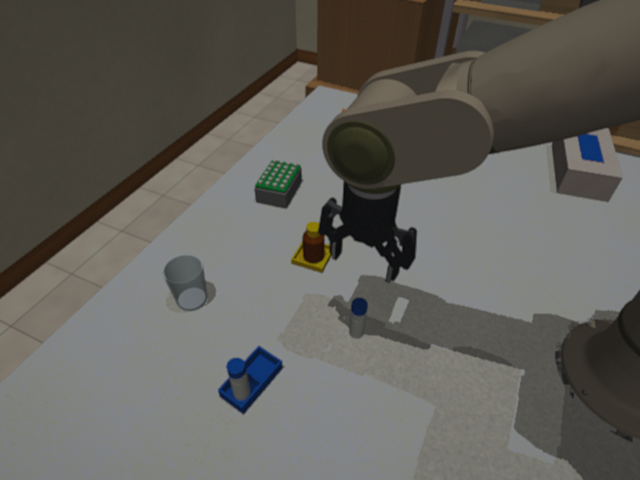

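The first tube stands in the blue rack at (239,380), with its top at 0.090. The second tube is centred under the jaws, so I grip it.

```bash
python3 -m handwheel '[{"xyz":[0,0.1,-3],"twist":[0,0,0],"hand":8.5},{"xyz":[0,0,-3],"twist":[0,0,0],"hand":8.5},{"xyz":[0,0,-3],"twist":[0,0,0],"hand":8.5},{"xyz":[0,0,-2.4],"twist":[0,0,0],"hand":8.5},{"xyz":[0,0,-1],"twist":[0,0,0],"hand":8.5},{"xyz":[0,0,0],"twist":[0,0,0],"hand":2.2},{"xyz":[0,0,0],"twist":[0,0,0],"hand":2.2},{"xyz":[0,0,0],"twist":[0,0,0],"hand":2.2},{"xyz":[0,0,0],"twist":[0,0,0],"hand":2.2},{"xyz":[0,0,0],"twist":[0,0,0],"hand":2.2},{"xyz":[0,0,0],"twist":[0,0,0],"hand":2.2},{"xyz":[0,0,0],"twist":[0,0,0],"hand":2.2}]' 40
```

```text
t: 28.62
position: [0.456, 0.1251, 0.0574]
eef_rot: [-1.571, -0.001, -0.082]
wrist_force: [-0.5, 0.7, 5.8]
finger_gap: 0.0272
```

```bash
python3 -m handwheel '[{"xyz":[0,0,1.5],"twist":[0,0,0],"hand":2.2},{"xyz":[0,0,3],"twist":[0,0,0],"hand":2.2},{"xyz":[0,0,4],"twist":[0,0,0],"hand":2.2},{"xyz":[0,0,4],"twist":[0,0,0],"hand":2.2},{"xyz":[1.2,1.5,0.5],"twist":[0,0,0],"hand":2.2},{"xyz":[2.5,3.1,0],"twist":[0,0,0],"hand":2.2},{"xyz":[2.5,3.1,0],"twist":[0,0,0],"hand":2.2},{"xyz":[2.5,3.1,0],"twist":[0,0,0],"hand":2.2},{"xyz":[2.5,3.1,0],"twist":[0,0,0],"hand":2.2},{"xyz":[0,0.2,0],"twist":[0,0,0],"hand":2.2},{"xyz":[0,0,0],"twist":[0,0,0],"hand":2.2}]'
python3 - <<'E'
from plant import cams,observe
from h import *
r=cams.read_camera("wrist");cv2.imwrite("pics/w10.png",r["image"]);report(r);print(observe()["position"])
E
```

```text
t: 30.0
position: [0.5671, 0.2657, 0.1871]
eef_rot: [-1.571, 0.0, -0.082]
wrist_force: [0.1, 0.8, -0.6]
finger_gap: 0.0268
blue [328. 181.] 10027 ztop 0.091 circ [0.577 0.312] r 0.014 rect [0.577 0.312] [0.027 0.027] 86
blue [321. 393.] 8826 ztop 0.217 circ [0.567 0.262] r 0.014 rect [0.567 0.262] [0.027 0.028] 11
[0.56715405 0.26543605 0.18723128]
```

View pics/w10.png

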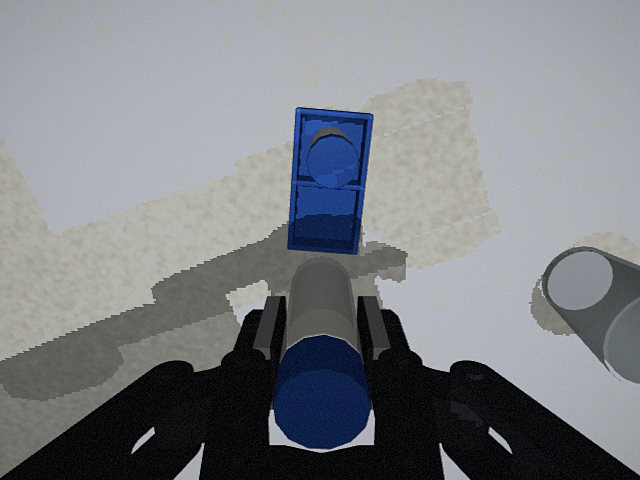

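The second tube is upright at (321,393), with the near bay free at (325,218). I add +3 mm in y and lower it.

```bash
python3 -m handwheel '[{"xyz":[0.1,0.3,-2],"twist":[0,0,0],"hand":2.2},{"xyz":[0,0,-3],"twist":[0,0,0],"hand":2.2},{"xyz":[0,0,-3],"twist":[0,0,0],"hand":2.2},{"xyz":[0,0,-2.5],"twist":[0,0,0],"hand":2.2},{"xyz":[0,0,-1],"twist":[0,0,0],"hand":2.2},{"xyz":[0,0,-0.6],"twist":[0,0,0],"hand":2.2},{"xyz":[0,0,-0.3],"twist":[0,0,0],"hand":2.2},{"xyz":[0,0,-0.15],"twist":[0,0,0],"hand":2.2},{"xyz":[0,0,0],"twist":[0,0,0],"hand":2.2}]'
```

```text
t: 31.18
position: [0.5687, 0.2691, 0.0617]
eef_rot: [-1.571, -0.001, -0.082]
wrist_force: [-0.8, -0.0, -0.7]
finger_gap: 0.0271
```

```bash
python3 -m handwheel '[{"xyz":[0,0,0],"twist":[0,0,0],"hand":3.2},{"xyz":[0,0,0],"twist":[0,0,0],"hand":8.5},{"xyz":[0,0,0],"twist":[0,0,0],"hand":8.5},{"xyz":[0,0,0],"twist":[0,0,0],"hand":8.5},{"xyz":[0,0,0],"twist":[0,0,0],"hand":8.5},{"xyz":[0,0,2],"twist":[0,0,0],"hand":8.5},{"xyz":[0,0,5],"twist":[0,0,0],"hand":8.5},{"xyz":[0,0,5],"twist":[0,0,0],"hand":8.5},{"xyz":[-4,-4,2],"twist":[0,0,0],"hand":8.5},{"xyz":[-4,-4,2],"twist":[0,0,0],"hand":8.5},{"xyz":[-4,-4,2],"twist":[0,0,0],"hand":8.5},{"xyz":[0,0,0],"twist":[0,0,0],"hand":8.5}]'
python3 - <<'E'
from plant import cams
from h import *
for n in("side","scene"):
  r=cams.read_camera(n);cv2.imwrite(f"pics/{n}11.png",r["image"]);print(n);report(r)
E
```

```text
t: 32.67
position: [0.4474, 0.1476, 0.2432]
eef_rot: [-1.571, -0.003, -0.084]
wrist_force: [0.1, 0.3, 1.1]
finger_gap: 0.085
side
blue [590. 147.] 508 ztop 0.077 circ [ 0.118 -0.6  ] r 0.067 rect [ 0.117 -0.6  ] [0.048 0.131] 8
blue [257. 346.] 267 ztop 0.091 circ [0.565 0.267] r 0.015 rect [0.565 0.267] [0.026 0.028] 16
blue [248. 380.] 1412 ztop 0.090 circ [0.573 0.315] r 0.014 rect [0.573 0.314] [0.026 0.026] 52
yellow [313. 229.] 184 ztop 0.090 circ [ 0.604 -0.013] r 0.016 rect [ 0.604 -0.013] [0.026 0.03 ] 26
yellow [312. 258.] 477 ztop 0.015 circ [ 0.605 -0.012] r 0.047 rect [ 0.606 -0.013] [0.071 0.073] 4
green [278. 178.] 526 ztop 0.054 circ [ 0.777 -0.175] r 0.065 rect [ 0.778 -0.175] [0.075 0.114] 7
scene
blue [222.  62.] 362 ztop 0.078 circ [ 0.12  -0.598] r 0.068 rect [ 0.12  -0.598] [0.054 0.129] 8
blue [101. 202.] 135 ztop 0.024 circ [ 0.701 -0.569] r 0.068 rect [ 0.7  -0.57] [0.01  0.137] 20
blue [451. 280.] 156 ztop 0.092 circ [0.569 0.266] r 0.014 rect [0.569 0.266] [0.028 0.024] 12
blue [451. 305.] 747 ztop 0.027 circ [0.574 0.289] r 0.055 rect [0.574 0.289] [0.099 0.054] 80
blue [473. 293.] 163 ztop 0.092 circ [0.578 0.315] r 0.014 rect [0.578 0.314] [0.027 0.025] 31
red [217. 195.] 232 ztop 0.076 circ [ 0.582 -0.294] r 0.022 rect [ 0.583 -0.296] [0.04 0.04] 33
red [239. 206.] 254 ztop 0.076 circ [ 0.587 -0.233] r 0.022 rect [ 0.588 -0.233] [0.042 0.04 ] 61
red [232. 223.] 516 ztop 0.016 circ [ 0.587 -0.264] r 0.071 rect [ 0.587 -0.264] [0.132 0.069] 89
yellow [319. 244.] 161 ztop 0.091 circ [ 0.609 -0.014] r 0.016 rect [ 0.609 -0.014] [0.028 0.027] 57
yellow [319. 268.] 434 ztop 0.016 circ [ 0.61  -0.012] r 0.047 rect [ 0.61  -0.013] [0.071 0.069] 4
green [211. 285.] 1209 ztop 0.055 circ [ 0.783 -0.176] r 0.065 rect [ 0.783 -0.176] [0.077 0.11 ] 9
```

View pics/scene11.png

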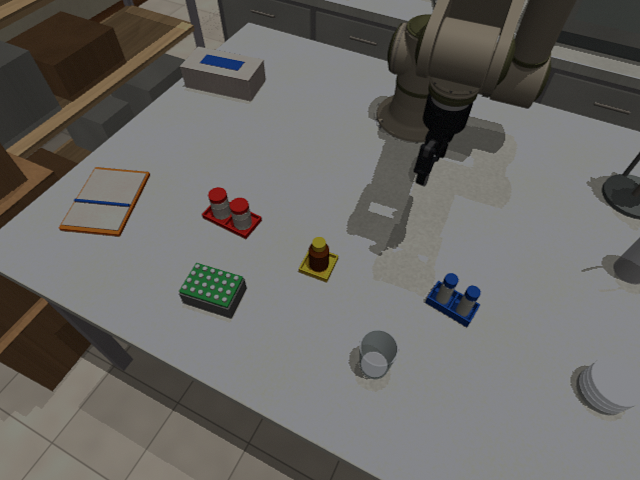

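All five stand upright in their bays: tubes (450,285) and (470,298), pots (217,200) and (239,212), bottle (319,252). The beaker and tip box are where they were, and the arm is clear, so I hand in.

```bash
python3 -c "
from plant import ticket;print(ticket.close_job())"
```

```text
the job is handed in; nothing more can be done
None
```

All five containers are sorted and the job is handed in, at about 33 s of the 112 s allowed. The two tubes are in the blue rack, the two pots in the red tray and the bottle in the yellow tray. Each was gripped from above, carried at least 3 cm clear of everything, lowered to its bay floor and released.

**Last checks, from the scene and side cameras:**
- **Position:** every container is within about 3 mm of its bay centre.
- **Height:** the tops read about 90–92 mm (tubes), 76 mm (pots) and 90–91 mm (bottle), against 90, 74 and 89 mm expected on the bay floors.
- **Upright:** all five look upright in the final scene picture. I did not measure tilt or speed.
- **Beaker and tip box:** the tip box measures within about 1 mm of its start. The beaker I checked only by eye, and it looks unmoved.
- **Arm:** it was clear of everything, with about 1 N on the wrist, and the highest wrist force read at the end of any move was about 7 N.

**Disagreements:** the cameras differ from each other by up to about 4 mm, so I averaged them. The side camera could not see the red tray at the end because the arm blocked it, so the final check on the pots is from the scene camera alone.

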